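# Clamp a test bar with the turnbuckle and bolt the jaws

## Robot

A 6-joint arm with a two-finger parallel gripper is mounted at the origin on a cart in front of the work surface, level with it; the furniture and walls round the work are solid. World frame = base frame: x ahead of the robot, y to its left, z up, the work surface at z = 0. Lengths are in m, angles in rad, forces in N, time in s.
With the tool pointing down it reaches from about 0.25 to 0.775 m from the base axis. Payload 4 kg.
Tool frame: the origin (TCP) lies between the finger pads; the fingertips stand 19 mm ahead of it and the grasp point (between the pads) is the TCP (robot.tip_reach is the y of the fingertips in the tool frame, in m); y points along the fingers, x is the direction in which the jaws open and shut, and the axes are right-handed (so a half turn about y gives the same grasp; the last joint's range is limited). The gripper opens to 94 mm and grips with 3 to 60 N. Pads are 16 mm wide; open, the fingers measure 119 mm over their backs; the gripper's body (75 mm by 177 mm) begins 78 mm behind the grasp point.
Start: joints at [-1.32, 0.087, 1.371, -0, 1.684, -0.103], TCP at [0.191, -0.516, 0.225] pointing down, gripper open.
Joint ranges: [-3.1, 3.1], [-0.76, 2.03], [0.27, 2.55], [-1.08, 4.22], [0.17, 2.65], [-2.57, 2.57]. Speed limits (rad/s): [2.79, 2.79, 3.14, 3.14, 3.14, 3.14].

## Interface

Orientations are given as [roll, pitch, yaw] about the fixed x, y, z axes, in that order (R = Rz(yaw) Ry(pitch) Rx(roll)).
In Python, from bench import robot, imaging, order gives the robot as it stands.
- The arm moves only by the tool send_rows, never from a script. Its argument "moves" is text: rows parted by semicolons, each of 5 numbers parted by spaces: the gripper's target within -1 to 1 (shut at 1, half-way at 0, fully open at -1), then the shift along the tool's x, y, z in m, then the turn about the tool's y in degrees. In form: fingers tx ty tz roll; .... A call has exactly 10 rows; each row shifts and turns the commanded pose from where the row before left it, along the tool's axes as they then stand; what a row does not reach is not made up. A row lasts 1/12 s, in which the tool goes at most 41.7 mm and 7.16 degrees, less where a joint would pass 70% of its speed; a pose out of reach is approached as far as the arm can. A call with a gripper value outside its range is refused whole. The fingers move at their own pace and stop on an object; the grip force is fixed at half the most. Time passes only in rows, so rows that do not move let the fingers close, or fill a call up. It gives the time, the measured TCP pose, the force and the opening at its end, in the units of the state.
- robot.get_obs(): the state, without advancing time (a new reading comes with each control period).
- imaging.snapshot(name): name is "scene" or "side" or "wrist"; returns a dict with "image" (384x512x3 uint8, red, green, blue), "mtx" (3x3 intrinsics, pixels), "R" (3x3) and "t" (3): a world point X has camera coordinates R X + t. Camera axes: x right, y down, z forward; pixel columns grow to the right and rows downward; lengths in m; the calibration is good to about 2 mm. A picture is of the moment at which its call begins. There is no depth.
- order.close_job(): hands the job in, once; it reports no verdict.
Trained networks look in a picture, given as the dict that the camera call returned (one of the last four; its "shot" number tells which), for a name from the list of things; names that differ only in an ending like _2 or _b are one class to them, and where a whole thing is asked for, a point or a joint stands for the part that bears it (a point fixed in the world has none). Each returns a list of dicts, best first, with "conf" (0 to 1); they miss things now and then, are a little off and sometimes report something else, mostly with a low value. They report only what shows in the picture. A call takes as long as a camera call.
- imaging.recognise(picture, target): "centre" ([column, row] in pixels, amid what is visible of it).
- imaging.landmark_of(picture, target): "centre" ([column, row] in pixels: a listed point, or the origin of a listed thing).
The state is a dict: "time": time; "joint_positions": joint angles; "qvel": joint speeds; "joint_torque": joint torques, N m; "tool_pos": TCP position; "ee_rot": TCP orientation; "wrist_force": force on the tool from outside, world axes, zero at the start; "wrist_torque": the same for the moment, N m; "width": finger opening in m.
Only numpy, scipy, OpenCV 4.12 (cv2) and the standard library are available. Lean on these libraries where they do the work, as an engineer would, in place of code of your own. Each camera call takes 0.05 s, during which the arm holds its last target.

## Task

Clamp the white test bar that lies in front of the turnbuckle clamp: lay it flat between the two open jaws, squarely back against the fence, and turn the spoked middle sleeve, tops of the spokes going away from you, until both jaws have drawn in and bear on the ends of the bar. If a slide bolt stands in the way of its jaw, draw it back first; when the bar is clamped, push both bolts fully forward behind the jaws so that they cannot back off. Leave the other things on the bench alone.

Things in the scene. Friction and masses are not known exactly. Their poses are not given: they have to be found in the camera images.
- clamp: grey base plate of the turnbuckle clamp, fixed to the bench, 150 (x) x 270 (y) x 12 mm high. Origin: on the bench at the middle of its front edge. Clamp x points away from the robot over the plate, y to the left along the turnbuckle, z up. All clamp positions below are in this frame
- fence (a point): the fence: the plate's front face, at clamp x = 0, against which the bar lies; a steel strip (y -55 to 55 mm) raises it to z = 22 mm. This point: middle of the face, z = 6 mm
- jaw_left_face (a point): middle of the inner face of the left (+y) jaw. Jaw front: 14 mm thick along y, reaching over the bare bench before the fence (clamp x -35 to 0, z 2.5 to 26 mm). Behind: carriage on the plate up to z 26 mm, an upright (x 45 to 63, z up to 67 mm) with the threaded rod, and a thin fin (5 mm thick, x 64 to 78, z up to 30 mm), all centred 7 mm outside this face
- jaw_right_face (a point): the same for the right (-y) jaw, its mirror image
- sleeve_axis (a point): centre of the turnbuckle's middle sleeve, at clamp (54, 0, 53) mm; its axis lies along clamp y. Dark steel, 90 mm long, 23 mm across (30 mm hub), with four spokes at right angles in the plane y = 0, each 8 mm thick, round tips 40 mm from the axis
- sleeve (a joint): turn of the sleeve (rad) about clamp +y; growing moves the upper spokes away from the robot (+x) and draws both jaws in, 6.37 mm each per rad. Starts at -3.3 to -2.6, near 0 when the bar is clamped, where it stalls. At 0 and each quarter turn a spoke stands upright; at value a it leans by a to +x. Stays where left; needs 0.12 N m: push a spoke above the axis, one after another
- jaw_left (a joint): opening of the left (+y) jaw (m) from the place where it just meets the end of a centred 150 mm bar: 0 = meets it, larger = further out; its inner face is at clamp y = 75 mm + this value. Starts at about 16 to 21 mm
- jaw_right (a joint): the same for the right (-y) jaw; its inner face is at clamp y = -(75 mm + this value). Both jaws always move equally
- bar_center (a point): centre of the white moulded test bar, dog-bone shape 150 mm long, 20 mm wide at its ends, 12 mm thick, 33 g, lying flat on the bench in front of the clamp; own y along its length, z up. When home against the fence its centre is at clamp x = -10, y = 0, z = 6 mm
- test_bar: the same bar, origin at the centre of its underside
- bolt_left (a joint): slide of the left bolt (m): 0 = drawn right back (from the robot), 0.024 = fully forward (clamp -x). Starts anywhere between. Its nose, 8 mm across at clamp y = 90 mm, ends at clamp x = 87 mm minus this value: above about 0.008 it is in the way of the jaw's fin, so the open jaw cannot draw in nor the closed jaw back off. Stays where left; slides at 1.5 N
- bolt_right (a joint): the same for the right bolt, at clamp y = -90 mm
- knob_left (a point): point on the left bolt's upright knob, a dark steel pin 12 mm across, top at z = 62 mm, wide part from z = 39 mm up; the point is on its axis at z = 50 mm, at clamp x = 126 mm minus the bolt's slide, y = 90 mm. Above z = 32 mm the space before it (to the jaw's upright) and behind it is free
- knob_right (a point): the same on the right bolt, at clamp y = -90 mm
- thin_bar: bystander: dark tensile bar 150x20x8 mm, right of the clamp; origin under its centre
- spanner: bystander: steel spanner 206x32x6 mm, lying to the right
- spirit_level: bystander: small spirit level 100x18x24 mm behind the clamp
- weight: bystander: turned steel weight, 36 mm across, 34 mm high, behind the clamp
- hex_key: bystander: bent hex key 92x30x4 mm, at the front right of the clamp

How it is judged:
By the outcome, as a careful person would: the job done as asked, in the order asked, and still so for the second after the job is handed in, with the robot touching nothing.
It also fails if it takes over 72 s, if anything falls off the work surface, if the arm or the gripper's body presses on something with over 40 N, if the wrist force passes 120 N, or if a joint passes its speed limit or range.

## Working session

There is one attempt and no reset: what is moved stays moved. The work goes in short steps, Python scripts to look and compute and a tool call to move; the robot and the scene stay as the last step left them, time stands still between calls to the robot, and variables do not carry over. Pictures are saved under pics/ and viewed, and the job is handed in when it is done.

Besides the shell and the picture viewer there is one more tool, called after "Emit:" as name(argument=value, ...) on one line, values as JSON. send_rows: Moves the arm, as the interface text tells. Its arguments: {"type":"object","properties":{"moves":{"type":"string"}},"required":["moves"]}

```bash
ls; mkdir -p pics; python3 - <<'E'
from bench import robot, imaging, order
import cv2,numpy as np
print(robot.get_obs())
for n in ["scene","side","wrist"]:
    s=imaging.snapshot(n)
    cv2.imwrite(f"pics/{n}0.png",s["image"][:,:,::-1])
    print(n,s["mtx"].tolist(),s["R"].tolist(),s["t"].tolist())
    for t in ["fence","jaw_left_face","jaw_right_face","sleeve_axis","bar_center","test_bar","knob_left","knob_right","clamp","thin_bar","hex_key","spanner","weight","spirit_level"]:
        print(t,[(np.round(d["centre"],1).tolist(),round(d["conf"],2)) for d in imaging.landmark_of(s,t)][:2])
print(robot.get_obs()["time"])
E
```

```text
pics
{'time': 0.0, 'joint_positions': array([-1.32011202e+00,  8.79471209e-02,  1.37220642e+00, -2.04236057e-05,
        1.68358928e+00, -1.03096276e-01]), 'qvel': array([ 0.00118565, -0.00054646,  0.00019812,  0.0007364 , -0.00049123,
       -0.00186841]), 'joint_torque': array([-2.02458350e-04, -3.40172195e+01, -3.02431297e+01,  7.16592162e-02,
        3.27267358e-02, -1.90378614e-04]), 'tool_pos': array([ 0.19041454, -0.51546354,  0.2233327 ]), 'ee_rot': array([-1.57059524,  0.00214085, -1.21701781]), 'wrist_force': array([ 0.90040114,  0.15768796, -0.18351015]), 'wrist_torque': array([ 0.03768662, -0.02471387, -0.07417665]), 'width': 0.09397396251994525}
scene [[389.78374664803385, 0.0, 249.58596593902527], [0.0, 389.78374664803385, 195.5687499418891], [0.0, 0.0, 1.0]] [[0.8797796709479988, -0.4753090699089377, 0.008307746320846549], [-0.3535053358915244, -0.6658099672133792, -0.657062451411994], [0.3178391229582214, 0.5751333546418773, -0.7537903662793316]] [-0.4731158097676335, 0.2818911558138409, 0.9557325455077403]
fence [([194.2, 175.5], 0.74), ([241.5, 328.5], 0.63)]
jaw_le
[... 1353 characters left out ...]
7)]
spanner [([208.3, 279.8], 0.75)]
weight [([311.3, 167.9], 0.56)]
spirit_level [([209.0, 159.3], 0.58), ([306.5, 155.4], 0.51)]
wrist [[298.63277835472473, 0.0, 249.30258924981126], [0.0, 298.63277835472473, 189.7860769075237], [0.0, 0.0, 1.0]] [[0.34582727832616295, -0.9382970790037907, -0.0014439870065407398], [-0.9034064264290917, -0.3333826443373788, 0.26965318678116246], [-0.25349619770745746, -0.09194892053511676, -0.9629564236040439]] [-0.5494027895702983, -0.027402505803295427, 0.39312672198844056]
fence []
jaw_left_face []
jaw_right_face []
sleeve_axis []
bar_center []
test_bar []
knob_left []
knob_right []
clamp []
thin_bar []
hex_key []
spanner []
weight []
spirit_level []
2.25
```

```bash
python3 - <<'E'
import cv2
a=cv2.imread("pics/scene0.png")[100:360,90:350]; b=cv2.imread("pics/side0.png")[90:310,150:370]
cv2.imwrite("pics/a.png",cv2.resize(a,(600,600),interpolation=cv2.INTER_CUBIC)); cv2.imwrite("pics/b.png",cv2.resize(b,(600,600),interpolation=cv2.INTER_CUBIC))
E
```

```text
(no output)
```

View pics/a.png

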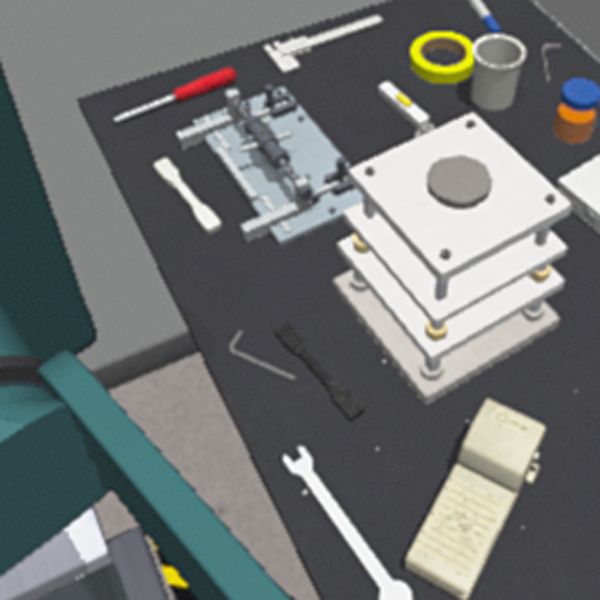

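View pics/b.png

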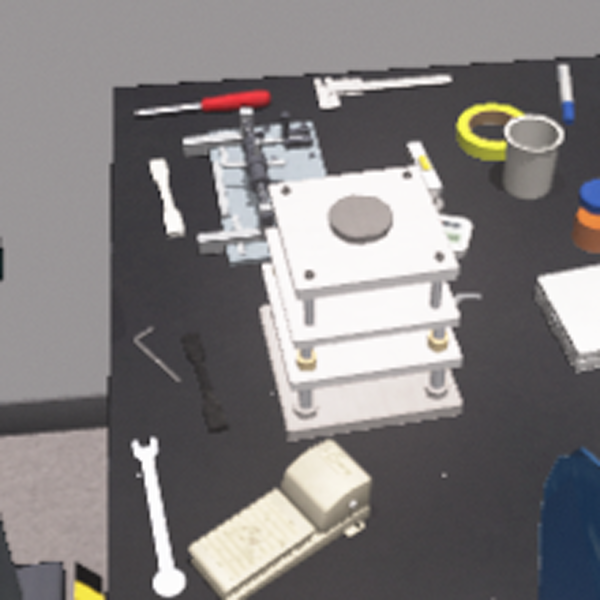

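View pics/wrist0.png

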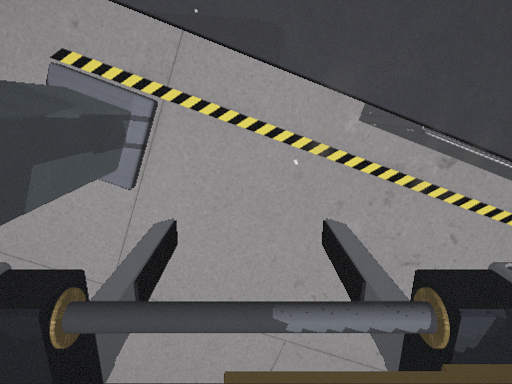

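```bash
cat > h.py <<'E'
import numpy as np, cv2
def ray(s,px,z=0.0):
    K,R,t=[np.array(s[k]) for k in("mtx","R","t")]
    d=R.T@np.linalg.solve(K,np.array([px[0],px[1],1.0])); c=-R.T@t
    return c+d*(z-c[2])/d[2]
def proj(s,X):
    p=s["mtx"]@(s["R"]@np.asarray(X)+s["t"]); return p[:2]/p[2]
def Tc(x,y,yaw,p):
    c,s_=np.cos(yaw),np.sin(yaw); p=np.asarray(p,float)
    return np.array([x+c*p[0]-s_*p[1],y+s_*p[0]+c*p[1],p[2]])
E
python3 - <<'E'
from bench import robot, imaging
from h import *
L={"scene":{"fence":((194.2,175.5),.006),"jl":((173.2,159.6),.014),"jr":((198.1,199.1),.014),"sl":((203.6,160.6),.053),"bar":((168.6,186),.006),"kl":((204.3,138.5),.05),"kr":((237.6,174),.05),"hex":((226.6,262.4),0),"w":((277,160.3),0),"lev":((268,150),0),
"tower_fl":((90+350*.433,100+172*.433),.1)},
"side":{"fence":((228.1,162.8),.006),"jl":((223.2,144.1),.014),"jr":((232,174.1),.014),"sl":((239.5,148),.053),"bar":((208.1,161.6),.006),"kl":((254.4,133.5),.05),"lev":((306.5,155.4),0),"w":((311,168),0)}}
for n in L:
    s=imaging.snapshot(n)
    for k,(p,z) in L[n].items(): print(n,k,np.round(ray(s,p,z),3))
# tower corners triangulated from both views (crop scale)
a=imaging.snapshot("scene");b=imaging.snapshot("side")
ca=lambda u,v:(90+u*260/600,100+v*260/600); cb=lambda u,v:(150+u*220/600,90+v*220/600)
def tri(pa,pb):
    P=[x["mtx"]@np.c_[x["R"],x["t"]] for x in(a,b)]
    X=cv2.triangulatePoints(P[0],P[1],np.array(pa,float).reshape(2,1),np.array(pb,float).reshape(2,1)); return (X[:3]/X[3]).ravel()
for pa,pb in [((349,180),(270,188)),((443,275),(291,293)),((571,210),(459,270)),((470,117),(436,166))]: print("tower",np.round(tri(ca(*pa),cb(*pb)),3))
E
```

```text
scene fence [0.477 0.261 0.006]
scene jl [0.442 0.354 0.014]
scene jr [0.446 0.157 0.014]
scene sl [0.515 0.264 0.053]
scene bar [0.388 0.257 0.006]
scene kl [0.561 0.363 0.05 ]
scene kr [0.584 0.164 0.05 ]
scene hex [ 0.428 -0.074  0.   ]
scene w [0.752 0.202 0.   ]
scene lev [0.751 0.261 0.   ]
scene tower_fl [0.571 0.113 0.1  ]
side fence [0.457 0.25  0.006]
side jl [0.445 0.351 0.014]
side jr [0.468 0.177 0.014]
side sl [0.502 0.272 0.053]
side bar [0.385 0.265 0.006]
side kl [0.564 0.356 0.05 ]
side lev [0.749 0.266 0.   ]
side w [0.753 0.194 0.   ]
tower [0.519 0.01  0.213]
tower [ 0.529 -0.162  0.225]
tower [ 0.702 -0.139  0.212]
tower [0.715 0.07  0.176]
```

```bash
cat >> h.py <<'E'
def rows(p0,yaw0,p1,yaw1,n,f):
    "yaw in rad; straight line, tool vertical"
    d=(np.asarray(p1)-p0)/n; th=(yaw1-yaw0)/n; out=[]
    for i in range(n):
        y=yaw0+th*i; c,s=np.cos(y),np.sin(y)
        out.append(f"{f} {d[0]*c+d[1]*s:.4f} {-d[2]:.4f} {-d[0]*s+d[1]*c:.4f} {-np.degrees(th):.2f}")
    print("; ".join(out)); print("step",np.linalg.norm(d))
def go(p1,yaw1,n,f):
    from bench import robot
    o=robot.get_obs(); rows(np.array(o["tool_pos"]),o["ee_rot"][2],p1,yaw1,n,f)
E
python3 - <<'E'
from h import *; from bench import robot,imaging
o=robot.get_obs()
s=imaging.snapshot("wrist"); C=-s["R"].T@s["t"]
c,sn=np.cos(o["ee_rot"][2]),np.sin(o["ee_rot"][2]); d=C-o["tool_pos"]
print("cam in tool",d[0]*c+d[1]*sn,-d[2],-d[0]*sn+d[1]*c, "view dir", s["R"][2])
go([.36,-.20,.30],0,10,-1)
E
```

```text
cam in tool 1.0180193674404897e-05 -0.16064632853768618 0.07924825005082939 view dir [-0.25349573 -0.09195113 -0.96295633]
-1 -0.0238 -0.0076 0.0268 -6.97; -1 -0.0203 -0.0076 0.0295 -6.97; -1 -0.0166 -0.0076 0.0318 -6.97; -1 -0.0126 -0.0076 0.0336 -6.97; -1 -0.0085 -0.0076 0.0348 -6.97; -1 -0.0042 -0.0076 0.0356 -6.97; -1 0.0002 -0.0076 0.0359 -6.97; -1 0.0045 -0.0076 0.0356 -6.97; -1 0.0088 -0.0076 0.0347 -6.97; -1 0.0130 -0.0076 0.0334 -6.97
step 0.03663957230112649
```

Emit:
send_rows(moves="-1 -0.024 -0.0076 0.027 -6.97; -1 -0.020 -0.0076 0.0295 -6.97; -1 -0.0165 -0.0076 0.032 -6.97; -1 -0.0125 -0.0076 0.0335 -6.97; -1 -0.0085 -0.0076 0.035 -6.97; -1 -0.004 -0.0076 0.0355 -6.97; -1 0 -0.0076 0.036 -6.97; -1 0.0045 -0.0076 0.0355 -6.97; -1 0.009 -0.0076 0.0345 -6.97; -1 0.013 -0.0076 0.0335 -6.97")

```text
time: 3.33
tool_pos: [0.361, -0.1986, 0.3012]
ee_rot: [-1.572, -0.001, 0.005]
wrist_force: [0.8, -0.9, -0.1]
width: 0.0943
```

```bash
python3 - <<'E'
from h import *
go([.42,.22,.32],0,11,-1)
E
```

```text
-1 0.0056 -0.0017 0.0380 0.03; -1 0.0055 -0.0017 0.0380 0.03; -1 0.0055 -0.0017 0.0380 0.03; -1 0.0055 -0.0017 0.0380 0.03; -1 0.0055 -0.0017 0.0380 0.03; -1 0.0055 -0.0017 0.0380 0.03; -1 0.0055 -0.0017 0.0380 0.03; -1 0.0054 -0.0017 0.0380 0.03; -1 0.0054 -0.0017 0.0380 0.03; -1 0.0054 -0.0017 0.0380 0.03; -1 0.0054 -0.0017 0.0380 0.03
step 0.038464697643836025
```

Emit:
send_rows(moves="-1 0.008 -0.002 0.04 0; -1 0.008 -0.002 0.04 0; -1 0.008 -0.002 0.04 0; -1 0.008 -0.002 0.04 0; -1 0.008 -0.002 0.04 0; -1 0.008 -0.002 0.04 0; -1 0.008 -0.002 0.04 0; -1 0.008 -0.002 0.04 0; -1 0.008 -0.002 0.04 0; -1 0.008 -0.002 0.04 0")

```text
time: 4.17
tool_pos: [0.4406, 0.202, 0.3209]
ee_rot: [-1.571, -0.001, 0.0]
wrist_force: [1.1, -0.1, 0.4]
width: 0.094
```

```bash
python3 - <<'E'
from bench import robot, imaging
from h import *
s=imaging.snapshot("wrist"); cv2.imwrite("pics/w1.png",s["image"][:,:,::-1])
Z={"fence":.006,"jaw_left_face":.014,"jaw_right_face":.014,"sleeve_axis":.053,"bar_center":.006,"test_bar":0,"knob_left":.05,"knob_right":.05,"clamp":0}
for t,z in Z.items():
    for d in imaging.landmark_of(s,t)[:2]: print(t,np.round(d["centre"],1),round(d["conf"],2),np.round(ray(s,d["centre"],z),4))
E
```

```text
fence [260.1 123.4] 0.79 [0.4582 0.2555 0.006 ]
fence [343.6  56.3] 0.64 [0.5801 0.3519 0.006 ]
jaw_left_face [242.1  55.6] 0.79 [0.4311 0.3517 0.014 ]
jaw_right_face [255.6 182.2] 0.68 [0.4515 0.1632 0.014 ]
sleeve_axis [298.1 120.7] 0.78 [0.5097 0.2617 0.053 ]
sleeve_axis [219.1 380.1] 0.52 [ 0.3864 -0.1964  0.053 ]
test_bar [220.6 117. ] 0.92 [0.3965 0.2651 0.    ]
test_bar [342.8  53.2] 0.57 [0.5803 0.357  0.    ]
knob_left [342.1  52.7] 0.86 [0.5649 0.3497 0.05  ]
knob_right [350.9 179.8] 0.59 [0.5924 0.1758 0.05  ]
clamp [343.7  51.2] 0.71 [0.5814 0.3598 0.    ]
```

View pics/w1.png

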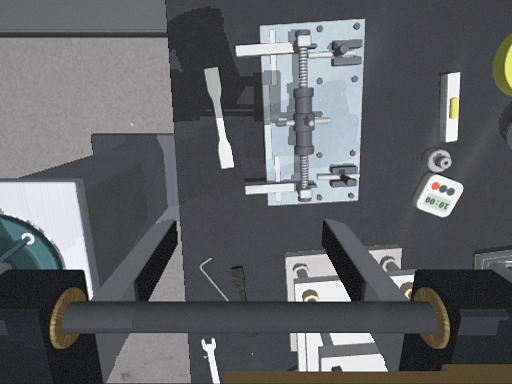

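```bash
python3 - <<'E'
import cv2
a=cv2.imread("pics/w1.png")[10:215,190:380]
cv2.imwrite("pics/w1z.png",cv2.resize(a,None,fx=2.9,fy=2.9,interpolation=cv2.INTER_CUBIC))
E
```

```text
(no output)
```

View pics/w1z.png

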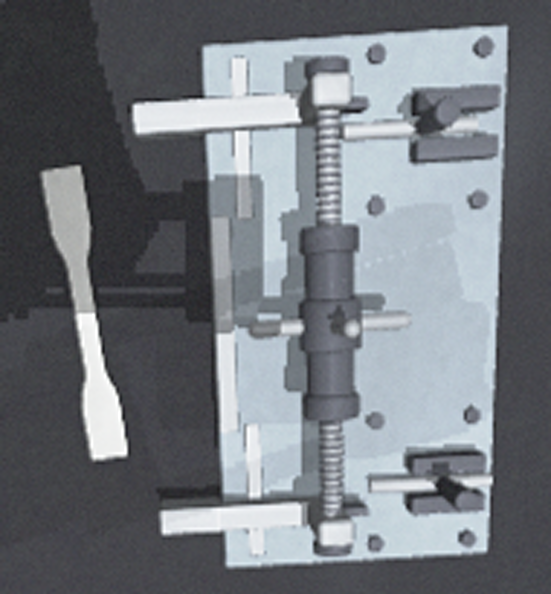

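```bash
python3 - <<'E'
from bench import robot, imaging
from h import *
from scipy.optimize import least_squares
s=imaging.snapshot("wrist")
px=lambda u,v:np.array([190+u/2.9,10+v/2.9])-.3
obs=[((0,.135,.012),(203,45)),((.15,.135,.012),(508,25)),((0,-.135,.012),(226,568)),((.15,-.135,.012),(487,552))]
f=lambda q:np.concatenate([proj(s,Tc(*q,p))-px(*u) for p,u in obs])
r=least_squares(f,[.455,.258,0]);print("clamp",r.x,np.degrees(r.x[2]),r.fun.round(1))
q=r.x
def inv(q,X): 
    c,sn=np.cos(q[2]),np.sin(q[2]);d=X[:2]-q[:2]; return np.round(np.array([c*d[0]+sn*d[1],-sn*d[0]+c*d[1]])*1e3,1)
for n,(u,z) in {"noseL tip":((343,131),.02),"noseR tip":((368,483),.02),"knobL top":((447,108),.062),"knobR top":((467,497),.062),"jawLin":((205,130),.026),"jawRin":((225,500),.026),"uprL":((330,90),.067),"uprR":((335,533),.067),"spokeL":((252,329),.053),"spokeR":((408,320),.053),"spokeU":((351,328),.09)}.items():
    print(n,inv(q,ray(s,px(*u),z)))
b=[((-.01,.075,.012),(40,172)),((.01,.075,.012),(80,166)),((-.01,-.075,.012),(90,460)),((.01,-.075,.012),(128,455))]
g=lambda w:np.concatenate([proj(s,Tc(*w,p))-px(*u) for p,u in b])
r2=least_squares(g,[.39,.26,0]);print("bar",r2.x,np.degrees(r2.x[2]),r2.fun.round(1),"in clamp",inv(q,r2.x))
E
```

```text
clamp [0.46349818 0.25353278 0.05574429] 3.193912596149384 [-0.7 -0.2  0.6 -0.3 -0.4  0.2  0.5  0.6]
noseL tip [67.4 90.7]
noseR tip [ 79.8 -87.6]
knobL top [105.5  91.4]
knobR top [120.  -87.5]
jawLin [-0.5 94.3]
jawRin [  1.1 -91. ]
uprL [ 52.9 100.9]
uprR [  53.2 -100.8]
spokeL [16.6  0.2]
spokeR [91.8  0. ]
spokeU [57.   0.2]
bar [0.39567849 0.25774    0.14232034] 8.154354858053617 [ 0.2 -0.  -0.2 -0.1  0.4  0.1 -0.4  0. ] in clamp [-67.5   8. ]
```

```bash
cat >> h.py <<'E'
Q=(.4635,.2535,.0557)
def gc(pts):
    "pts: list of (clampx mm, clampy mm, tcp z mm, n, f[,yaw off deg]); assumes start at measured"
    from bench import robot
    o=robot.get_obs(); p=np.array(o["tool_pos"]); y=o["ee_rot"][2]
    for t in pts:
        w=Tc(*Q,(t[0]/1e3,t[1]/1e3,t[2]/1e3)); yy=Q[2]+np.radians(t[5] if len(t)>5 else 0)
        rows(p,y,w,yy,t[3],t[4]); p,y=w,yy
def here():
    from bench import robot
    o=robot.get_obs(); d=o["tool_pos"]-np.array([Q[0],Q[1],0]); c,s=np.cos(Q[2]),np.sin(Q[2])
    print("clamp mm",np.round([1e3*(c*d[0]+s*d[1]),1e3*(-s*d[0]+c*d[1]),1e3*d[2]],1),"yawrel",round(np.degrees(o["ee_rot"][2]-Q[2]),2),"F",o["wrist_force"].round(1),"t",o["time"],"w",o["width"])
E
python3 -c "
from h import *
gc([(83,91,120,8,1),(83,91,62,2,1)])"
```

```text
1 0.0125 0.0251 0.0188 -0.42; 1 0.0126 0.0251 0.0187 -0.42; 1 0.0128 0.0251 0.0187 -0.42; 1 0.0129 0.0251 0.0186 -0.42; 1 0.0130 0.0251 0.0185 -0.42; 1 0.0132 0.0251 0.0184 -0.42; 1 0.0133 0.0251 0.0183 -0.42; 1 0.0134 0.0251 0.0182 -0.42
step 0.033780681187387515
1 0.0000 0.0290 0.0000 -0.00; 1 0.0000 0.0290 0.0000 -0.00
step 0.028999999999999998
```

Emit:
send_rows(moves="1 0.0125 0.025 0.019 -0.42; 1 0.0125 0.025 0.0185 -0.42; 1 0.0128 0.025 0.0185 -0.42; 1 0.013 0.025 0.0185 -0.42; 1 0.013 0.025 0.0185 -0.42; 1 0.013 0.025 0.0185 -0.42; 1 0.0133 0.025 0.0185 -0.42; 1 0.0134 0.025 0.018 -0.42; 1 0 0 0 0; 1 0 0 0 0")

```text
time: 5.55
tool_pos: [0.5397, 0.3494, 0.1174]
ee_rot: [-1.574, 0.005, 0.058]
wrist_force: [-0.2, -0.5, 0.1]
width: 0.031
```

```bash
python3 - <<'E'
from bench import robot, imaging
from h import *
here()
s=imaging.snapshot("wrist"); cv2.imwrite("pics/w2.png",s["image"][:,:,::-1])
E
```

```text
clamp mm [ 81.5  91.5 117.4] yawrel 0.12 F [-0.2 -0.5  0.1] t 5.55 w 0.031002273453102587
```

View pics/w2.png

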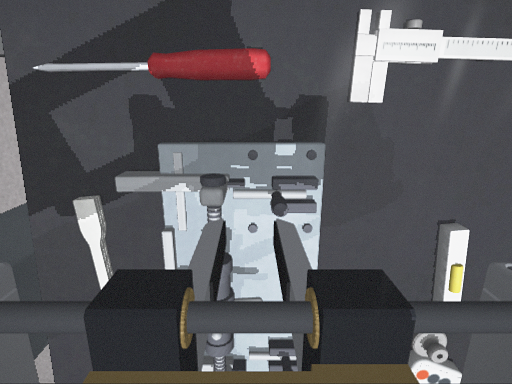

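Emit:
send_rows(moves="1 0 0 0 0; 1 0 0 0 0; 1 0 0 0 0; 1 0 0 0 0; 1 0 0 0 0; 1 0 0.014 0 0; 1 0 0.014 0 0; 1 0 0.014 0 0; 1 0 0.014 0 0; 1 0 0 0 0")

```text
time: 6.43
tool_pos: [0.5386, 0.3492, 0.061]
ee_rot: [-1.574, 0.006, 0.058]
wrist_force: [-0.9, -0.6, -0.6]
width: 0.0003
```

Emit:
send_rows(moves="1 0.003 0 0 0; 1 0.003 0 0 0; 1 0.003 0 0 0; 1 0.003 0 0 0; 1 0.003 0 0 0; 1 0.003 0 0 0; 1 0.002 0 0 0; 1 0.002 0 0 0; 1 0.001 0 0 0; 1 0 0 0 0")

```text
time: 7.27
tool_pos: [0.5641, 0.3518, 0.0647]
ee_rot: [-1.571, -0.001, 0.058]
wrist_force: [-0.7, 0.6, -0.1]
width: 0.0007
```

```bash
python3 - <<'E'
from bench import robot, imaging
from h import *
here()
s=imaging.snapshot("wrist"); cv2.imwrite("pics/w3.png",s["image"][:,:,::-1])
E
```

```text
clamp mm [105.9  92.5  64.7] yawrel 0.14 F [-0.7  0.6 -0.1] t 7.2667 w 0.0007015759045965549
```

View pics/w3.png

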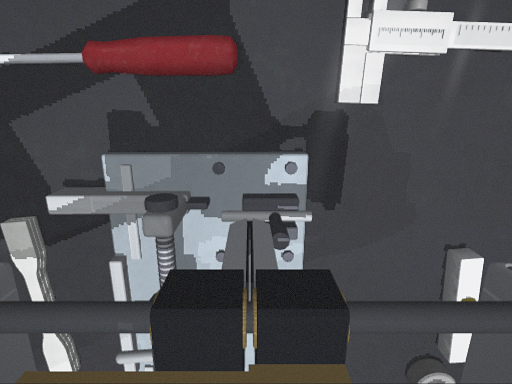

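```bash
cat >> h.py <<'E'
def incl(X):
    c,s=np.cos(Q[2]),np.sin(Q[2]); d=X[:2]-np.array(Q[:2]); return np.round([1e3*(c*d[0]+s*d[1]),1e3*(-s*d[0]+c*d[1])],1)
E
python3 - <<'E'
from bench import robot, imaging
from h import *
s=imaging.snapshot("wrist")
for n,u,z in [("nose",(222,216),.02),("corner",(307,153),.012),("cornerfl",(102,156),.012),("knobtop",(274,217),.062),("upr",(160,202),.067)]: print(n,incl(ray(s,u,z)))
E
```

```text
nose [86.4 94.1]
corner [147.7 139.3]
cornerfl [  0.6 136.9]
knobtop [120.7 109.3]
upr [ 56.7 120. ]
```

```bash
python3 -c "
from h import *
gc([(98,91,125,2,1),(84,-88,125,6,1),(84,-88,62,2,1)])"
```

```text
1 -0.0039 -0.0303 -0.0007 0.07; 1 -0.0039 -0.0303 -0.0007 0.07
step 0.03054542430201984
1 -0.0023 -0.0000 -0.0298 -0.00; 1 -0.0023 -0.0000 -0.0298 -0.00; 1 -0.0023 -0.0000 -0.0298 -0.00; 1 -0.0023 -0.0000 -0.0298 -0.00; 1 -0.0023 -0.0000 -0.0298 -0.00; 1 -0.0023 -0.0000 -0.0298 -0.00
step 0.029924441886561935
1 0.0000 0.0315 0.0000 -0.00; 1 0.0000 0.0315 0.0000 -0.00
step 0.0315
```

Emit:
send_rows(moves="1 -0.004 -0.03 0 0; 1 -0.004 -0.03 0 0; 1 -0.0023 0 -0.03 0; 1 -0.0023 0 -0.03 0; 1 -0.0023 0 -0.03 0; 1 -0.0023 0 -0.03 0; 1 -0.0023 0 -0.03 0; 1 -0.0023 0 -0.03 0; 1 0 0 0 0; 1 0 0 0 0")

```text
time: 8.2
tool_pos: [0.5525, 0.1694, 0.1246]
ee_rot: [-1.571, -0.001, 0.055]
wrist_force: [0.5, -0.4, -0.1]
width: 0.0002
```

```bash
python3 - <<'E'
from bench import robot, imaging
from h import *
here()
s=imaging.snapshot("wrist"); cv2.imwrite("pics/w4.png",s["image"][:,:,::-1])
E
```

```text
clamp mm [ 84.2 -88.9 124.6] yawrel -0.03 F [ 0.5 -0.4 -0.1] t 8.2 w 0.00020308590120682605
```

View pics/w4.png

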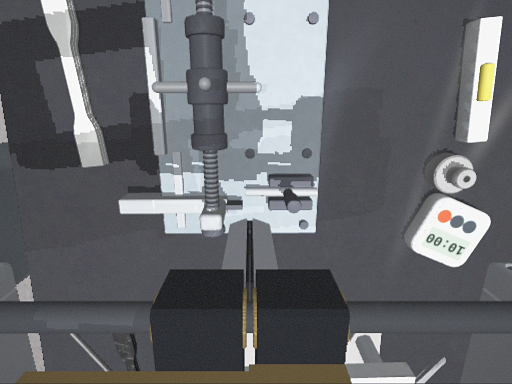

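Emit:
send_rows(moves="1 0 0.021 0 0; 1 0 0.021 0 0; 1 0 0.020 0 0; 1 0.003 0 0 0; 1 0.004 0 0 0; 1 0.004 0 0 0; 1 0.004 0 0 0; 1 0.003 0 0 0; 1 0.003 0 0 0; 1 0 0 0 0")

```text
time: 9.08
tool_pos: [0.5743, 0.1721, 0.0634]
ee_rot: [-1.571, -0.002, 0.058]
wrist_force: [-0.5, 0.5, -0.5]
width: 0.001
```

```bash
python3 - <<'E'
from bench import robot, imaging
from h import *
here()
gc([(100,-88,130,2,-1),(-30,0,130,5,-1),(-67.5,8,130,2,-1,4.96),(-67.5,8,21,4,-1,4.96)])
E
```

```text
clamp mm [106.1 -87.5  63.4] yawrel 0.14 F [-0.5  0.5 -0.5] t 9.0833 w 0.0009611772085236434
-1 -0.0031 -0.0333 -0.0003 0.07; -1 -0.0031 -0.0333 -0.0003 0.07
step 0.033444656186392745
-1 -0.0260 -0.0000 0.0176 -0.00; -1 -0.0260 -0.0000 0.0176 -0.00; -1 -0.0260 -0.0000 0.0176 -0.00; -1 -0.0260 -0.0000 0.0176 -0.00; -1 -0.0260 -0.0000 0.0176 -0.00
step 0.03139681512510466
-1 -0.0187 -0.0000 0.0040 -2.48; -1 -0.0186 -0.0000 0.0048 -2.48
step 0.019171919570037818
-1 0.0000 0.0272 0.0000 -0.00; -1 0.0000 0.0272 0.0000 -0.00; -1 0.0000 0.0272 0.0000 -0.00; -1 0.0000 0.0272 0.0000 -0.00
step 0.02725
```

Emit:
send_rows(moves="1 -0.003 -0.0333 0 0; 1 -0.003 -0.0333 0 0; -0.3 -0.026 0 0.0176 0; -0.3 -0.026 0 0.0176 0; -0.3 -0.026 0 0.0176 0; -0.3 -0.026 0 0.0176 0; -0.3 -0.026 0 0.0176 0; -0.3 -0.0187 0 0.004 -2.48; -0.3 -0.0186 0 0.0048 -2.48; -0.3 0 0 0 0")

```text
time: 9.92
tool_pos: [0.3919, 0.2583, 0.1294]
ee_rot: [-1.57, 0.0, 0.148]
wrist_force: [-0.3, -0.4, -0.0]
width: 0.0503
```

```bash
python3 - <<'E'
from bench import robot, imaging
from h import *
here()
s=imaging.snapshot("wrist"); cv2.imwrite("pics/w5.png",s["image"][:,:,::-1])
E
```

```text
clamp mm [-71.2   8.7 129.4] yawrel 5.3 F [-0.3 -0.4 -0. ] t 9.9167 w 0.05033204464633123
```

View pics/w5.png

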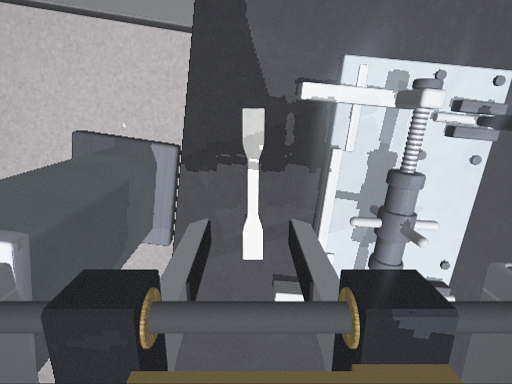

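```bash
python3 - <<'E'
from bench import robot, imaging
from h import *
from scipy.optimize import least_squares
s=imaging.snapshot("wrist")
b=[((-.01,.075,.012),(242.5,108)),((.01,.075,.012),(265,108)),((-.01,-.075,.012),(243,260)),((.01,-.075,.012),(263.5,260))]
g=lambda w:np.concatenate([proj(s,Tc(*w,p))-u for p,u in b])
r2=least_squares(g,[.39,.26,0]);print("bar",r2.x,np.degrees(r2.x[2]),r2.fun.round(1),"in clamp",incl(r2.x), np.degrees(r2.x[2]-Q[2]))
E
```

```text
bar [0.39822903 0.26054589 0.14581794] 8.35475239040327 [ 0.1  0.7 -0.1  0.7  0.6 -1.  -0.6 -1. ] in clamp [-64.8  10.7] 5.163377471524584
```

Emit:
send_rows(moves="-0.3 0.0055 0.02 0.0015 0; -0.3 0 0.027 0 0; -0.3 0 0.027 0 0; -0.3 0 0.024 0 0; -0.3 0 0.010 0 0; 1 0 0 0 0; 1 0 0 0 0; 1 0 0 0 0; 1 0 0 0 0; 1 0 0 0 0")

```text
time: 10.85
tool_pos: [0.4003, 0.26, 0.0215]
ee_rot: [-1.571, -0.001, 0.144]
wrist_force: [0.5, -0.4, 0.5]
width: 0.0312
```

Emit:
send_rows(moves="1 0 0 0 0; 1 0 0 0 0; 1 0 0 0 0; 1 0 0 0 0; 1 0 0 0 0; 1 0 -0.001 0 0; 1 0 -0.001 0 0; 1 0 -0.001 0 0; 1 0 0 0 0; 1 0 0 0 0")

```text
time: 11.68
tool_pos: [0.3997, 0.2599, 0.0241]
ee_rot: [-1.571, -0.0, 0.145]
wrist_force: [-0.2, -0.6, 0.1]
width: 0.0199
```

```bash
python3 - <<'E'
from bench import robot, imaging
from h import *
here()
s=imaging.snapshot("wrist"); cv2.imwrite("pics/w6.png",s["image"][:,:,::-1])
E
```

```text
clamp mm [-63.3  10.   24.1] yawrel 5.1 F [-0.2 -0.6  0.1] t 11.6833 w 0.019904881983781444
```

View pics/w6.png

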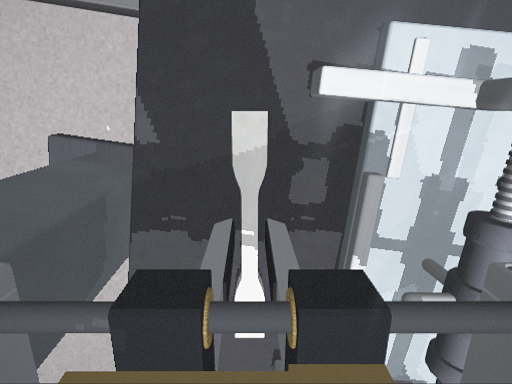

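```bash
python3 - <<'E'
from bench import robot, imaging
from h import *
s=imaging.snapshot("wrist"); o=robot.get_obs()
p=o["tool_pos"]; print(proj(s,[p[0],p[1],.012]),proj(s,[p[0],p[1],.0]),o["width"])
for d in (.075,-.075):
  for dx in (-.01,.01): print(proj(s,Tc(p[0],p[1],o["ee_rot"][2],(dx,d,.012))))
s2=imaging.snapshot("scene"); cv2.imwrite("pics/s6.png",cv2.resize(s2["image"][120:240,120:280,::-1],(800,600),interpolation=cv2.INTER_CUBIC))
E
```

```text
[248.36669512 236.81175754] [248.41977944 229.24491122] 0.0195340753905287
[230.3200057 113.5506665]
[266.01388116 113.52661541]
[234.14399364 336.17308178]
[262.91171144 336.15599397]
```

View pics/s6.png

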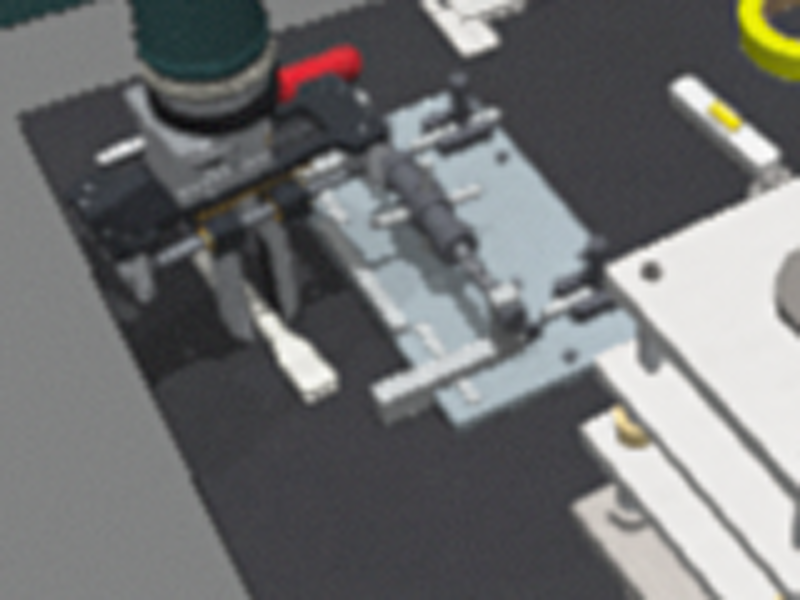

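Emit:
send_rows(moves="1 0 0 0 0; 1 0 0 0 0; 1 0 0 0 0; 1 0 0 0 0; 1 0 0 0 0; 1 0 0 0 0; 1 0 0 0 0; 1 0 0 0 0; 1 0 0 0 0; 1 0 0 0 0")

```text
time: 12.67
tool_pos: [0.3997, 0.2599, 0.024]
ee_rot: [-1.571, -0.0, 0.145]
wrist_force: [-0.4, -0.4, -0.1]
width: 0.0199
```

```bash
python3 - <<'E'
from bench import robot, imaging
from h import *
here()
s=imaging.snapshot("wrist"); cv2.imwrite("pics/w7.png",cv2.resize(s["image"][100:350,150:350,::-1],(640,600*250//200*640//600*600//800 if 0 else 600),interpolation=cv2.INTER_CUBIC))
E
```

```text
clamp mm [-63.4  10.   24. ] yawrel 5.1 F [-0.4 -0.4 -0.1] t 12.6667 w 0.019915345512038742
```

View pics/w7.png

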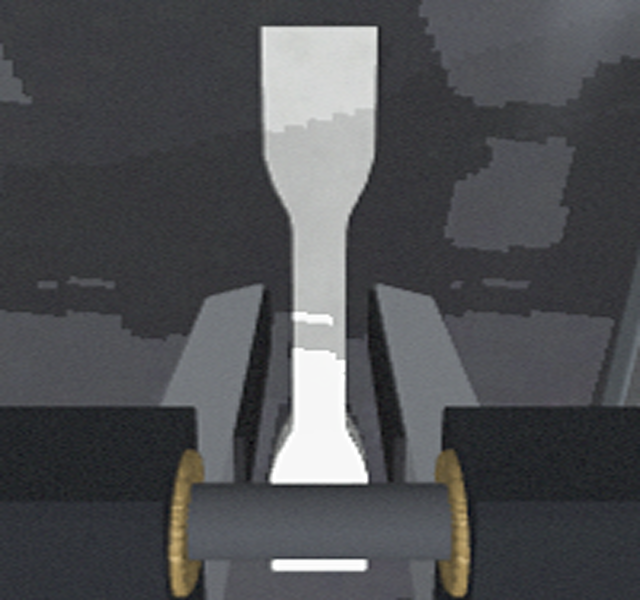

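```bash
python3 -c "
from h import *
gc([(-32,-0.5,24,6,1)])"
```

```text
1 0.0051 0.0000 -0.0022 0.85; 1 0.0051 0.0000 -0.0021 0.85; 1 0.0051 0.0000 -0.0021 0.85; 1 0.0051 0.0000 -0.0020 0.85; 1 0.0052 0.0000 -0.0019 0.85; 1 0.0052 0.0000 -0.0018 0.85
step 0.005514363407271036
```

Emit:
send_rows(moves="1 0.005 0 -0.0022 0.85; 1 0.005 0 -0.002 0.85; 1 0.005 0 -0.002 0.85; 1 0.005 0 -0.002 0.85; 1 0.0052 0 -0.002 0.85; 1 0.0052 0 -0.0018 0.85; 1 0 0.0015 0 0; 1 0 0.0012 0 0; 1 0 0 0 0; 1 0 0 0 0")

```text
time: 13.55
tool_pos: [0.431, 0.2513, 0.0212]
ee_rot: [-1.571, 0.0, 0.056]
wrist_force: [0.2, -1.0, -0.2]
width: 0.0197
```

```bash
python3 - <<'E'
from bench import robot, imaging
from h import *
here()
s=imaging.snapshot("wrist"); cv2.imwrite("pics/w8.png",s["image"][:,:,::-1])
E
```

```text
clamp mm [-32.6  -0.4  21.2] yawrel 0.01 F [ 0.2 -1.  -0.2] t 13.55 w 0.01967606586522449
```

View pics/w8.png

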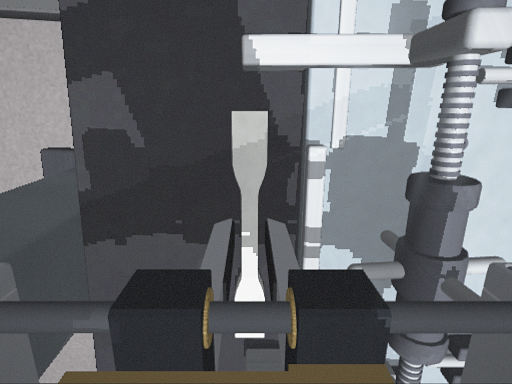

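Emit:
send_rows(moves="0.45 0 0 0 0; 0.45 0 0 0 0; 0.45 0 0 0 0; 0.45 0 -0.01 0 0; 0.45 0 -0.025 0 0; 0.45 0 -0.03 0 0; -1 -0.007 -0.02 0 -7; -1 -0.007 0 0.001 -7; -1 -0.0065 0 0.002 -7; -1 -0.006 0 0.003 -7")

```text
time: 14.43
tool_pos: [0.4038, 0.2511, 0.1081]
ee_rot: [-1.571, -0.002, 0.55]
wrist_force: [-0.1, 0.4, -0.4]
width: 0.0493
```

```bash
python3 - <<'E'
from bench import robot, imaging
from h import *
here()
gc([(-61,0,105,9,-1,90)])
E
```

```text
clamp mm [-59.7   1.  108.1] yawrel 28.35 F [-0.1  0.4 -0.4] t 14.4333 w 0.04930659061759972
-1 -0.0002 0.0003 -0.0000 -6.85; -1 -0.0002 0.0003 -0.0000 -6.85; -1 -0.0002 0.0003 0.0000 -6.85; -1 -0.0002 0.0003 0.0000 -6.85; -1 -0.0002 0.0003 0.0001 -6.85; -1 -0.0002 0.0003 0.0001 -6.85; -1 -0.0001 0.0003 0.0001 -6.85; -1 -0.0001 0.0003 0.0001 -6.85; -1 -0.0001 0.0003 0.0001 -6.85
step 0.0003840267992644199
```

Emit:
send_rows(moves="-1 0 0 0 -6.85; -1 0 0 0 -6.85; -1 0 0 0 -6.85; -1 0 0 0 -6.85; -1 0 0 0 -6.85; -1 0 0 0 -6.85; -1 0 0 0 -6.85; -1 0 0 0 -6.85; -1 0 0 0.001 -6.85; -1 0 0 0 0")

```text
time: 15.27
tool_pos: [0.4027, 0.2511, 0.1072]
ee_rot: [-1.572, -0.0, 1.622]
wrist_force: [0.3, 1.3, -0.2]
width: 0.0939
```

```bash
python3 - <<'E'
from bench import robot, imaging
from h import *
here()
s=imaging.snapshot("wrist"); cv2.imwrite("pics/w9.png",s["image"][:,:,::-1])
E
```

```text
clamp mm [-60.9   1.  107.2] yawrel 89.76 F [ 0.3  1.3 -0.2] t 15.2667 w 0.09388521746655587
```

View pics/w9.png

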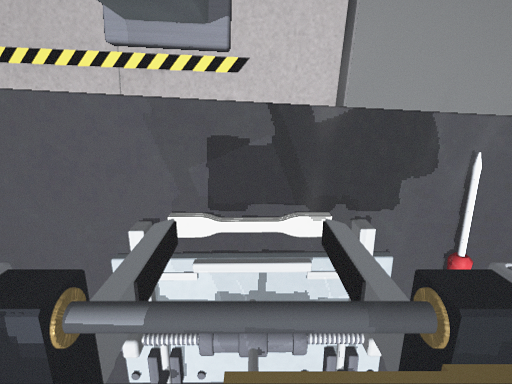

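```bash
python3 - <<'E'
from bench import robot, imaging
from h import *
s=imaging.snapshot("wrist")
for u in [(169,217),(331,217),(172,235),(328,235),(250,217)]: print(incl(ray(s,u,.012)))
E
```

```text
[-42.  -71.9]
[-40.6  75.9]
[-24.2 -70.6]
[-22.7  74.3]
[-41.3   2. ]
```

Emit:
send_rows(moves="-1 0 0.025 0 0; -1 0 0.025 0 0; -1 0 0.025 0 0; -1 0 0.010 0 0; -1 0 0 -0.006 0; -1 0 0 -0.006 0; -1 0 0 -0.006 0; -1 0 0 -0.006 0; -1 0 0 -0.005 0; -1 0 0 0 0")

```text
time: 16.2
tool_pos: [0.4325, 0.2524, 0.0217]
ee_rot: [-1.571, -0.0, 1.62]
wrist_force: [0.5, -0.1, 0.1]
width: 0.094
```

```bash
python3 - <<'E'
from bench import robot, imaging
from h import *
here()
s=imaging.snapshot("wrist"); cv2.imwrite("pics/w10.png",s["image"][:,:,::-1])
E
```

```text
clamp mm [-31.    0.7  21.7] yawrel 89.61 F [ 0.5 -0.1  0.1] t 16.2 w 0.09404806761252399
```

View pics/w10.png

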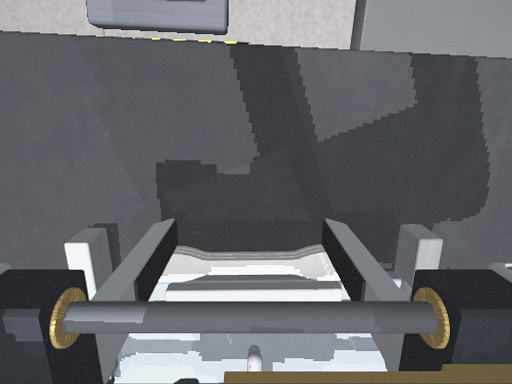

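Emit:
send_rows(moves="-1 0 0 -0.001 -0.4; -1 0 0 -0.001 0; -1 0 0 -0.001 0; -1 0 0 -0.001 0; -1 0 0 0 0; -1 0 0 0 0; -1 0 0 0 0; -1 0 0 0 0; -1 0 0 0 0; -1 0 0 0 0")

```text
time: 17.08
tool_pos: [0.4332, 0.2525, 0.0214]
ee_rot: [-1.566, 0.001, 1.629]
wrist_force: [-6.4, -1.0, 6.0]
width: 0.0937
```

```bash
python3 - <<'E'
from h import *
here()
E
```

```text
clamp mm [-30.3   0.7  21.4] yawrel 90.12 F [-6.4 -1.   6. ] t 17.0833 w 0.09370755660125725
```

Emit:
send_rows(moves="-1 0 0 0.003 0; -1 0 0 0.005 0; -1 0 0 0.008 0; -1 0 -0.025 0 0; -1 0 -0.03 0 0; -1 0 -0.03 0 0; -1 0 -0.03 0 0; -1 0 -0.03 0 0; -1 0 0 0 0; -1 0 0 0 0")

```text
time: 17.92
tool_pos: [0.4206, 0.2522, 0.1686]
ee_rot: [-1.576, -0.002, 1.627]
wrist_force: [-0.6, -0.4, 0.0]
width: 0.0938
```

```bash
python3 - <<'E'
from bench import robot, imaging
from h import *
here()
s=imaging.snapshot("wrist"); im=s["image"][:,:,::-1].copy(); cv2.imwrite("pics/w11.png",cv2.resize(im[180:384,90:410],(800,510),interpolation=cv2.INTER_CUBIC))
E
```

```text
clamp mm [-42.9   1.1 168.6] yawrel 90.05 F [-0.6 -0.4  0. ] t 17.9167 w 0.09379576890101407
```

View pics/w11.png

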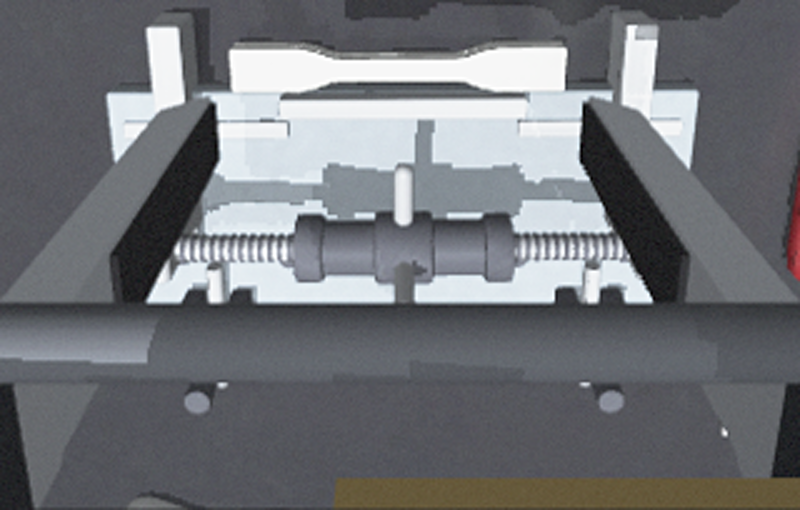

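```bash
python3 -c "
from h import *
gc([(32,0,130,10,1,90)])"
```

```text
1 -0.0001 0.0036 -0.0076 0.00; 1 -0.0001 0.0036 -0.0076 0.00; 1 -0.0001 0.0036 -0.0076 0.00; 1 -0.0001 0.0036 -0.0076 0.00; 1 -0.0001 0.0036 -0.0076 0.00; 1 -0.0001 0.0036 -0.0076 0.00; 1 -0.0001 0.0036 -0.0076 0.00; 1 -0.0001 0.0036 -0.0076 0.00; 1 -0.0001 0.0036 -0.0076 0.00; 1 -0.0001 0.0036 -0.0076 0.00
step 0.008430744678687119
```

Emit:
send_rows(moves="1 0 0.0037 -0.0075 0; 1 0 0.0037 -0.0075 0; 1 0 0.0037 -0.0075 0; 1 0 0.0037 -0.0075 0; 1 0 0.0037 -0.0075 0; 1 0 0.0037 -0.0075 0; 1 0 0.0037 -0.0075 0; 1 0 0.0037 -0.0075 0; 1 0 0.0037 -0.0075 0; 1 -0.001 0.0037 -0.0075 0")

```text
time: 18.8
tool_pos: [0.4954, 0.2551, 0.129]
ee_rot: [-1.571, -0.0, 1.627]
wrist_force: [0.1, -0.4, 0.2]
width: 0.0308
```

Emit:
send_rows(moves="1 0 0 0 0; 1 0 0 0 0; 1 0 0 0 0; 1 0 0 0 0; 1 0 0 0 0; 1 0 0 0 0; 1 0 0 0 0; 1 0 0.012 0 0; 1 0 0.013 0 0; 1 0 0.012 0 0")

```text
time: 19.63
tool_pos: [0.4943, 0.2549, 0.0911]
ee_rot: [-1.571, 0.0, 1.627]
wrist_force: [-0.3, -0.4, 0.2]
width: 0.0005
```

```bash
python3 - <<'E'
from bench import robot, imaging
from h import *
here()
s=imaging.snapshot("side"); cv2.imwrite("pics/s12.png",cv2.resize(s["image"][100:220,180:340,::-1],(800,600),interpolation=cv2.INTER_CUBIC))
E
```

```text
clamp mm [30.8 -0.3 91.1] yawrel 90.06 F [-0.3 -0.4  0.2] t 19.6333 w 0.0005146756195643128
```

View pics/s12.png

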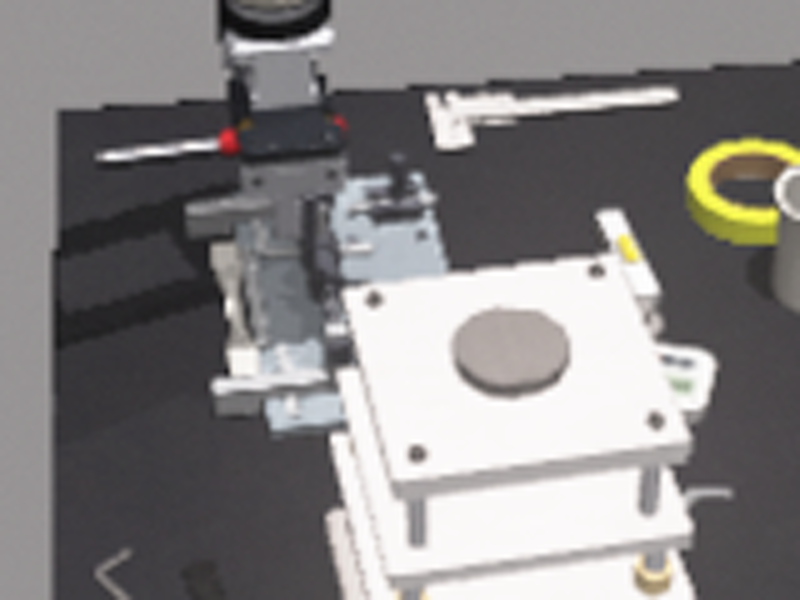

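Emit:
send_rows(moves="1 0 -0.002 -0.004 0; 1 0 0 -0.004 0; 1 0 0 -0.004 0; 1 0 0 -0.004 0; 1 0 0 -0.004 0; 1 0 0 -0.004 0; 1 0 0 -0.004 0; 1 0 0 -0.004 0; 1 0 0 -0.003 0; 1 0 0 -0.002 0")

```text
time: 20.52
tool_pos: [0.5302, 0.256, 0.0938]
ee_rot: [-1.566, 0.003, 1.627]
wrist_force: [-4.1, -3.8, -0.2]
width: 0.0004
```

```bash
python3 - <<'E'
from bench import robot, imaging
from h import *
here()
s=imaging.snapshot("wrist"); cv2.imwrite("pics/w13.png",s["image"][:,:,::-1])
E
```

```text
clamp mm [66.7 -1.3 93.8] yawrel 90.04 F [-4.1 -3.8 -0.2] t 20.5167 w 0.00036160721865998195
```

View pics/w13.png

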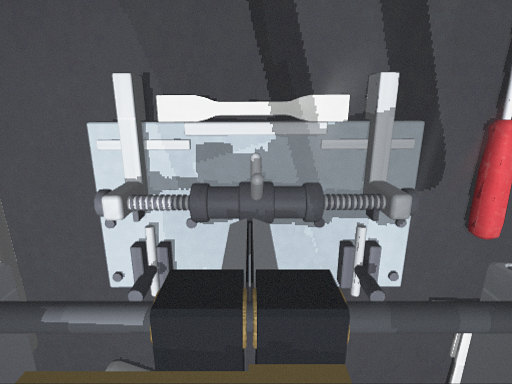

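Emit:
send_rows(moves="1 0.0005 -0.02 0.001 0; 1 0.0005 -0.02 0 0; 1 0 0 0.02 0; 1 0 0 0.02 0; 1 0 0 0.019 0; 1 0 0.014 0 0; 1 0 0.014 0 0; 1 0 0.012 0 0; 1 0 0 0 0; 1 0 0 0 0")

```text
time: 21.4
tool_pos: [0.4717, 0.2546, 0.0939]
ee_rot: [-1.57, 0.0, 1.627]
wrist_force: [0.7, -0.8, 0.7]
width: 0.0
```

```bash
python3 - <<'E'
from bench import robot, imaging
from h import *
here()
s=imaging.snapshot("wrist"); cv2.imwrite("pics/w14.png",s["image"][:,:,::-1])
E
```

```text
clamp mm [ 8.2  0.6 93.9] yawrel 90.04 F [ 0.7 -0.8  0.7] t 21.4 w 1.2569212603737113e-05
```

View pics/w14.png

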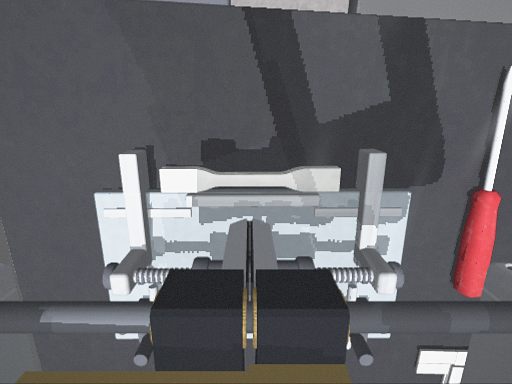

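Push B from 8 to about 67.

Emit:
send_rows(moves="1 0 0 -0.006 0; 1 0 0 -0.006 0; 1 0 0 -0.006 0; 1 0 0 -0.006 0; 1 0 0 -0.006 0; 1 0 0 -0.006 0; 1 0 0 -0.006 0; 1 0 0 -0.006 0; 1 0 0 -0.006 0; 1 0 0 -0.006 0")

```text
time: 22.28
tool_pos: [0.5296, 0.2583, 0.0935]
ee_rot: [-1.564, 0.0, 1.628]
wrist_force: [-6.1, -0.7, 0.4]
width: 0.0006
```

```bash
python3 - <<'E'
from bench import robot, imaging
from h import *
here()
s=imaging.snapshot("wrist"); cv2.imwrite("pics/w15.png",s["image"][:,:,::-1])
E
```

```text
clamp mm [66.3  1.1 93.5] yawrel 90.09 F [-6.1 -0.7  0.4] t 22.2833 w 0.0005867661795786878
```

View pics/w15.png

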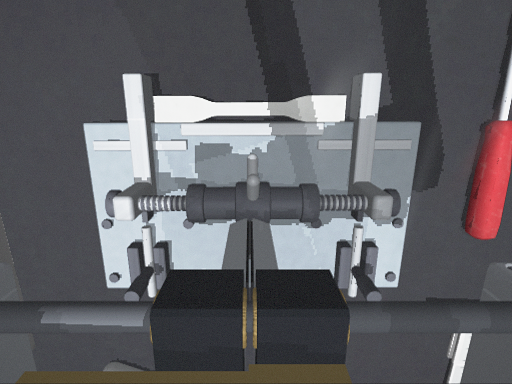

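Emit:
send_rows(moves="1 0 -0.02 0.001 0; 1 0 -0.02 0 0; 1 0 0 0.02 0; 1 0 0 0.02 0; 1 0 0 0.019 0; 1 0 0.014 0 0; 1 0 0.014 0 0; 1 0 0.012 0 0; 1 0 0 -0.003 0; 1 0 0 -0.004 0")

```text
time: 23.17
tool_pos: [0.4788, 0.2548, 0.0938]
ee_rot: [-1.57, 0.001, 1.627]
wrist_force: [0.6, -0.4, -0.3]
width: 0.0007
```

Emit:
send_rows(moves="1 0 0 -0.003 0; 1 0 0 -0.003 0; 1 0 0 -0.003 0; 1 0 0 -0.003 0; 1 0 0 -0.002 0; 1 0 0 -0.002 0; 1 0 0 -0.002 0; 1 0 0 -0.002 0; 1 0 0 0 0; 1 0 0 0 0")

```text
time: 24.0
tool_pos: [0.4988, 0.2577, 0.0962]
ee_rot: [-1.571, -0.003, 1.628]
wrist_force: [-4.7, 2.8, 3.1]
width: 0.0002
```

```bash
python3 - <<'E'
from bench import robot, imaging
from h import *
here()
s=imaging.snapshot("wrist"); cv2.imwrite("pics/w16.png",s["image"][:,:,::-1])
E
```

```text
clamp mm [35.4  2.2 96.2] yawrel 90.08 F [-4.7  2.8  3.1] t 24.0 w 0.00021855812118575757
```

View pics/w16.png

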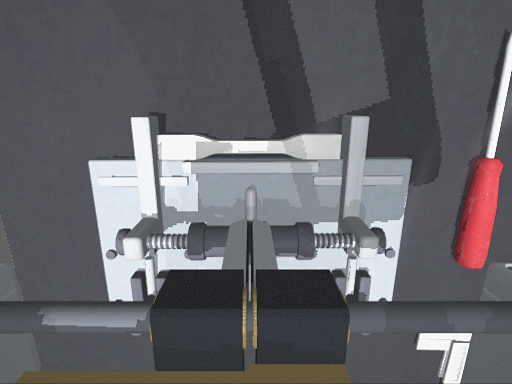

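Emit:
send_rows(moves="1 0 0 -0.001 0; 1 0 0 -0.001 0; 1 0 0 -0.001 0; 1 0 0 -0.001 0; 1 0 0 0 0; 1 0 0 0 0; 1 0 0 0 0; 1 0 0 0 0; 1 0 0 0 0; 1 0 0 0 0")

```text
time: 24.88
tool_pos: [0.5027, 0.2561, 0.0942]
ee_rot: [-1.571, 0.001, 1.627]
wrist_force: [-2.5, 0.1, 2.1]
width: 0.0007
```

```bash
python3 - <<'E'
from h import *
here()
E
```

```text
clamp mm [39.3  0.4 94.2] yawrel 90.04 F [-2.5  0.1  2.1] t 24.8833 w 0.0007219590121289136
```

Emit:
send_rows(moves="1 0 0 -0.001 0; 1 0 0 -0.001 0; 1 0 0 -0.001 0; 1 0 0 -0.001 0; 1 0 0 0 0; 1 0 0 0 0; 1 0 0 0 0; 1 0 0 0 0; 1 0 0 0 0; 1 0 0 0 0")

```text
time: 25.72
tool_pos: [0.504, 0.2562, 0.0943]
ee_rot: [-1.565, 0.001, 1.628]
wrist_force: [-9.5, -1.2, 7.3]
width: 0.0004
```

```bash
python3 - <<'E'
from h import *
here()
E
```

```text
clamp mm [40.6  0.5 94.3] yawrel 90.07 F [-9.5 -1.2  7.3] t 25.7167 w 0.0004186167075364897
```

Emit:
send_rows(moves="1 0 0 -0.001 0; 1 0 0 -0.001 0; 1 0 0 -0.001 0; 1 0 0 -0.001 0; 1 0 0 0 0; 1 0 0 0 0; 1 0 0 0 0; 1 0 0 0 0; 1 0 0 0 0; 1 0 0 0 0")

```text
time: 26.55
tool_pos: [0.505, 0.2563, 0.0943]
ee_rot: [-1.558, 0.002, 1.628]
wrist_force: [-17.1, -2.5, 12.1]
width: 0.0005
```

```bash
python3 - <<'E'
from h import *
here()
E
```

```text
clamp mm [41.6  0.5 94.3] yawrel 90.1 F [-17.1  -2.5  12.1] t 26.55 w 0.0005003222110460679
```

Emit:
send_rows(moves="1 0 0 0.004 0; 1 0 0 0.008 0; 1 0 -0.01 0.01 0; 1 0 -0.025 0.01 0; 1 0 -0.03 0.01 0; 1 0 -0.03 0.01 0; 1 0 -0.03 0.01 0; 1 0 0 0.01 0; 1 0 0 0 0; 1 0 0 0 0")

```text
time: 27.38
tool_pos: [0.4388, 0.2526, 0.2187]
ee_rot: [-1.572, 0.0, 1.627]
wrist_force: [-0.5, 0.0, -0.4]
width: 0.0004
```

```bash
python3 - <<'E'
from bench import robot, imaging
from h import *
here()
s=imaging.snapshot("wrist"); im=s["image"][:,:,::-1].copy(); cv2.imwrite("pics/w17.png",cv2.resize(im[180:384,90:410],(800,510),interpolation=cv2.INTER_CUBIC))
s=imaging.snapshot("scene"); cv2.imwrite("pics/s17.png",cv2.resize(s["image"][120:240,120:280,::-1],(800,600),interpolation=cv2.INTER_CUBIC))
E
```

```text
clamp mm [-24.7   0.5 218.7] yawrel 90.05 F [-0.5  0.  -0.4] t 27.3833 w 0.0004067913762383741
```

View pics/w17.png

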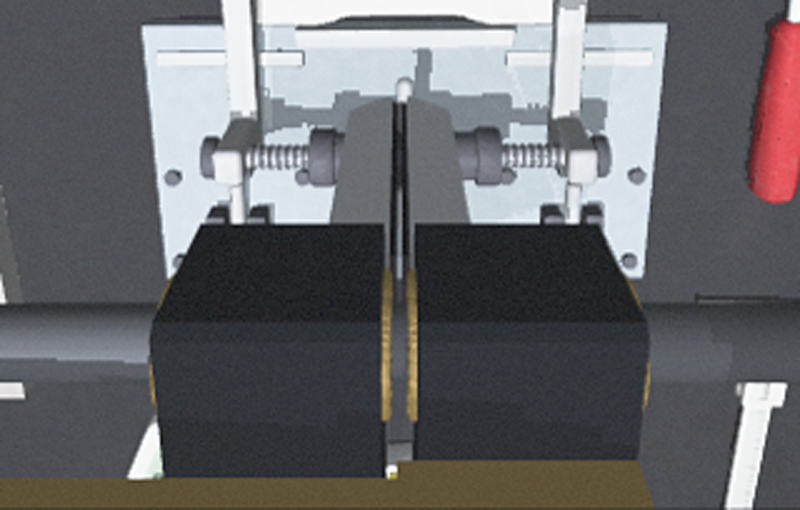

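View pics/s17.png

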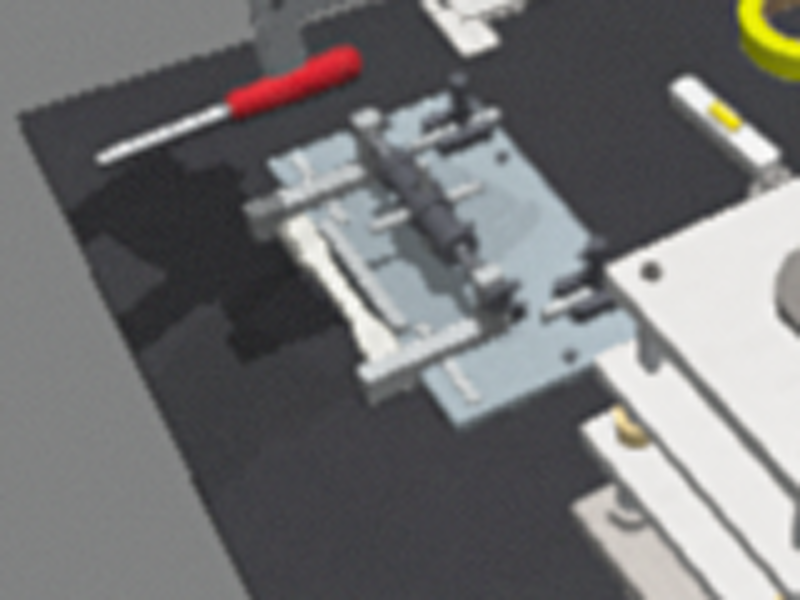

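```bash
python3 - <<'E'
import cv2
from bench import imaging
s=imaging.snapshot("wrist");im=s["image"][:,:,::-1].copy(); cv2.imwrite("pics/w18.png",cv2.resize(im[130:260,140:360],(800,473),interpolation=cv2.INTER_CUBIC))
E
```

```text
(no output)
```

View pics/w18.png

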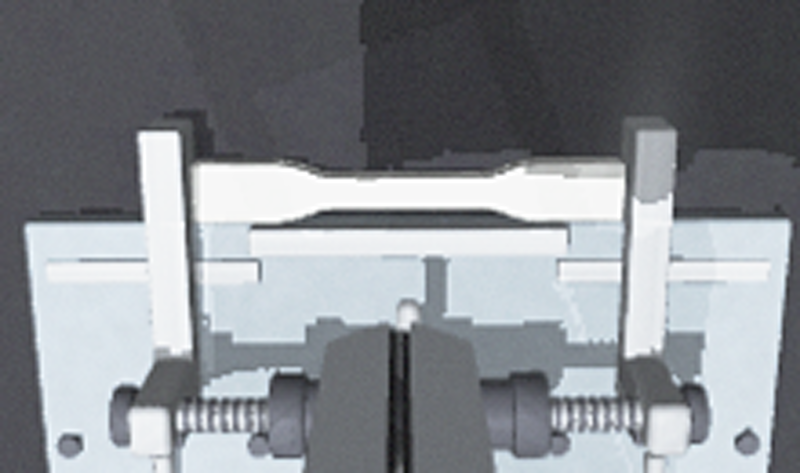

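```bash
python3 -c "
from h import *
gc([(130,50,218,10,1,30),(150,91,120,10,1,0)])"
```

```text
1 0.0050 -0.0001 -0.0155 6.00; 1 0.0066 -0.0001 -0.0149 6.00; 1 0.0081 -0.0001 -0.0141 6.00; 1 0.0095 -0.0001 -0.0132 6.00; 1 0.0108 -0.0001 -0.0121 6.00; 1 0.0121 -0.0001 -0.0109 6.00; 1 0.0131 -0.0001 -0.0096 6.00; 1 0.0141 -0.0001 -0.0082 6.00; 1 0.0149 -0.0001 -0.0067 6.00; 1 0.0155 -0.0001 -0.0051 6.00
step 0.016285680916657736
1 0.0038 0.0098 0.0026 3.00; 1 0.0036 0.0098 0.0027 3.00; 1 0.0035 0.0098 0.0029 3.00; 1 0.0033 0.0098 0.0031 3.00; 1 0.0032 0.0098 0.0033 3.00; 1 0.0030 0.0098 0.0034 3.00; 1 0.0028 0.0098 0.0036 3.00; 1 0.0026 0.0098 0.0037 3.00; 1 0.0024 0.0098 0.0039 3.00; 1 0.0022 0.0098 0.0040 3.00
step 0.010809717850156865
```

Emit:
send_rows(moves="1 0.005 0 -0.0155 6; 1 0.0066 0 -0.015 6; 1 0.008 0 -0.014 6; 1 0.0095 0 -0.013 6; 1 0.011 0 -0.012 6; 1 0.012 0 -0.011 6; 1 0.013 0 -0.0095 6; 1 0.014 0 -0.008 6; 1 0.015 0 -0.0067 6; 1 0.0155 0 -0.005 6")

```text
time: 28.37
tool_pos: [0.5909, 0.3114, 0.2167]
ee_rot: [-1.571, 0.003, 0.574]
wrist_force: [0.4, -0.5, 0.1]
width: 0.0002
```

Emit:
send_rows(moves="1 0.0038 0.0098 0.0026 3; 1 0.0036 0.0098 0.0027 3; 1 0.0035 0.0098 0.003 3; 1 0.0033 0.0098 0.003 3; 1 0.0032 0.0098 0.0033 3; 1 0.003 0.0098 0.0034 3; 1 0.0028 0.0098 0.0036 3; 1 0.0026 0.0098 0.0037 3; 1 0.0024 0.0098 0.0039 3; 1 0.0022 0.0098 0.004 3")

```text
time: 29.2
tool_pos: [0.6075, 0.3532, 0.1182]
ee_rot: [-1.572, 0.003, 0.054]
wrist_force: [-0.3, 0.0, 0.8]
width: 0.0001
```

```bash
python3 - <<'E'
from bench import robot, imaging
from h import *
here()
s=imaging.snapshot("wrist"); cv2.imwrite("pics/w19.png",s["image"][:,:,::-1])
E
```

```text
clamp mm [149.3  91.5 118.2] yawrel -0.12 F [-0.3  0.   0.8] t 29.2 w 0.00013375756197788147
```

View pics/w19.png

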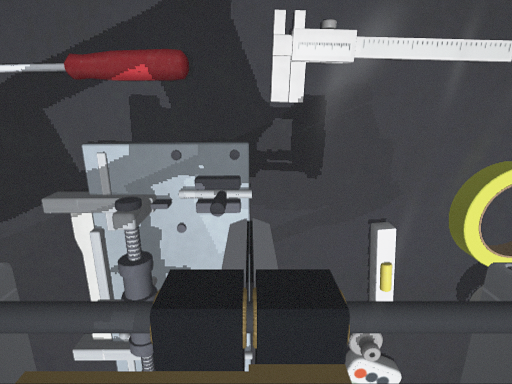

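Emit:
send_rows(moves="1 0.001 0.019 0 0; 1 0 0.019 0 0; 1 0 0.018 0 0; 1 -0.003 0 0 0; 1 -0.004 0 0 0; 1 -0.004 0 0 0; 1 -0.004 0 0 0; 1 -0.004 0 0 0; 1 -0.004 0 0 0; 1 -0.003 0 0 0")

```text
time: 30.08
tool_pos: [0.5828, 0.3523, 0.0669]
ee_rot: [-1.57, -0.002, 0.057]
wrist_force: [2.7, -0.0, 0.6]
width: 0.0007
```

Emit:
send_rows(moves="1 -0.001 0 0 0; 1 -0.001 0 0 0; 1 -0.001 0 0 0; 1 -0.001 0 0 0; 1 0 0 0 0; 1 0 0 0 0; 1 0 0 0 0; 1 0 0 0 0; 1 0 0 0 0; 1 0 0 0 0")

```text
time: 30.92
tool_pos: [0.5786, 0.3519, 0.0652]
ee_rot: [-1.571, 0.0, 0.057]
wrist_force: [1.6, 0.3, 0.8]
width: 0.0006
```

```bash
python3 - <<'E'
from h import *
here()
E
```

```text
clamp mm [120.4  91.9  65.2] yawrel 0.05 F [1.6 0.3 0.8] t 30.9167 w 0.0005605219210734987
```

Emit:
send_rows(moves="1 -0.001 0 0 0; 1 -0.001 0 0 0; 1 -0.001 0 0 0; 1 -0.001 0 0 0; 1 0 0 0 0; 1 0 0 0 0; 1 0 0 0 0; 1 0 0 0 0; 1 0 0 0 0; 1 0 0 0 0")

```text
time: 31.75
tool_pos: [0.5767, 0.3518, 0.0655]
ee_rot: [-1.57, -0.005, 0.056]
wrist_force: [7.4, 1.8, -2.6]
width: 0.0006
```

```bash
python3 - <<'E'
from h import *
here()
E
```

```text
clamp mm [118.5  91.9  65.5] yawrel 0.02 F [ 7.4  1.8 -2.6] t 31.75 w 0.0006101389321798486
```

```bash
python3 -c "
from h import *
gc([(130,91.5,65,1,1),(146,91,130,3,1),(150,-88,125,6,1)])"
```

```text
1 0.0115 0.0005 -0.0004 0.02
step 0.0115220252144886
1 0.0053 -0.0217 -0.0002 -0.00; 1 0.0053 -0.0217 -0.0002 -0.00; 1 0.0053 -0.0217 -0.0002 -0.00
step 0.022314046398326477
1 0.0007 0.0008 -0.0298 -0.00; 1 0.0007 0.0008 -0.0298 -0.00; 1 0.0007 0.0008 -0.0298 -0.00; 1 0.0007 0.0008 -0.0298 -0.00; 1 0.0007 0.0008 -0.0298 -0.00; 1 0.0007 0.0008 -0.0298 -0.00
step 0.02985241475436563
```

Emit:
send_rows(moves="1 0.013 0 0 0; 1 0.006 -0.0217 0 0; 1 0.006 -0.0217 0 0; 1 0.0055 -0.0217 0 0; 1 0.0007 0.001 -0.03 0; 1 0.0007 0.001 -0.03 0; 1 0.0007 0.001 -0.03 0; 1 0.0007 0.001 -0.03 0; 1 0.0007 0.001 -0.03 0; 1 0.0007 0.001 -0.03 0")

```text
time: 32.58
tool_pos: [0.618, 0.1726, 0.1236]
ee_rot: [-1.571, 0.003, 0.057]
wrist_force: [-0.1, 0.0, 0.4]
width: 0.0008
```

```bash
python3 - <<'E'
from bench import robot, imaging
from h import *
here()
s=imaging.snapshot("wrist"); cv2.imwrite("pics/w20.png",s["image"][:,:,::-1])
E
```

```text
clamp mm [149.8 -89.4 123.6] yawrel 0.08 F [-0.1  0.   0.4] t 32.5833 w 0.0008307052015564449
```

View pics/w20.png

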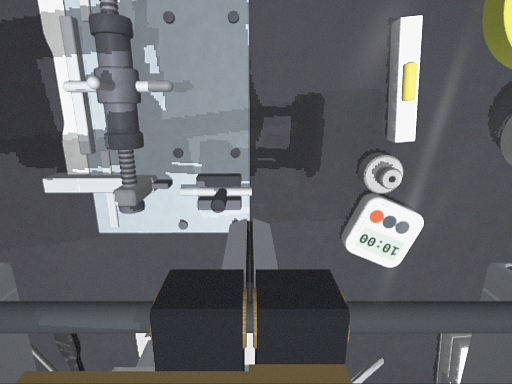

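Emit:
send_rows(moves="1 0.001 0.019 0.001 0; 1 0 0.02 0 0; 1 0 0.02 0 0; 1 -0.003 0 0 0; 1 -0.004 0 0 0; 1 -0.004 0 0 0; 1 -0.004 0 0 0; 1 -0.004 0 0 0; 1 -0.004 0 0 0; 1 -0.003 0 0 0")

```text
time: 33.47
tool_pos: [0.5948, 0.1737, 0.067]
ee_rot: [-1.57, -0.003, 0.057]
wrist_force: [1.6, 0.1, 1.6]
width: 0.0005
```

Emit:
send_rows(moves="1 -0.001 0 0 0; 1 -0.001 0 0 0; 1 -0.001 0 0 0; 1 -0.001 0 0 0; 1 -0.001 0 0 0; 1 -0.001 0 0 0; 1 0 0 0 0; 1 0 0 0 0; 1 0 0 0 0; 1 0 0 0 0")

```text
time: 34.3
tool_pos: [0.5883, 0.1731, 0.0652]
ee_rot: [-1.571, 0.001, 0.057]
wrist_force: [0.9, 0.6, 0.9]
width: 0.0006
```

```bash
python3 - <<'E'
from h import *
here()
E
```

```text
clamp mm [120.1 -87.2  65.2] yawrel 0.05 F [0.9 0.6 0.9] t 34.3 w 0.0005577050369228193
```

Emit:
send_rows(moves="1 -0.001 0 0 0; 1 -0.001 0 0 0; 1 -0.001 0 0 0; 1 -0.001 0 0 0; 1 0 0 0 0; 1 0 0 0 0; 1 0 0 0 0; 1 0 0 0 0; 1 0 0 0 0; 1 0 0 0 0")

```text
time: 35.13
tool_pos: [0.5874, 0.173, 0.0657]
ee_rot: [-1.571, -0.007, 0.056]
wrist_force: [9.5, 0.8, -4.2]
width: 0.0005
```

```bash
python3 - <<'E'
from h import *
here()
E
```

```text
clamp mm [119.3 -87.3  65.7] yawrel 0.03 F [ 9.5  0.8 -4.2] t 35.1333 w 0.0004781047169485351
```

Emit:
send_rows(moves="1 0.008 0 0 0; 1 0.009 0 0 0; 1 0 -0.02 0 0; 1 0 -0.04 0 0; 1 0 -0.04 0 0; 1 0 -0.04 0 0; 1 -0.02 -0.035 0 0; 1 -0.035 -0.02 0 0; 1 -0.04 -0.01 0 0; 1 -0.04 0 0 0")

```text
time: 35.97
tool_pos: [0.4663, 0.1663, 0.2737]
ee_rot: [-1.57, -0.004, 0.056]
wrist_force: [-0.0, 1.2, 0.0]
width: 0.0004
```

Emit:
send_rows(moves="1 -0.02 0 0.015 0; 1 0 0 0.01 0; 1 0 0 0 0; 1 0 0 0 0; 1 0 0 0 0; 1 0 0 0 0; 1 0 0 0 0; 1 0 0 0 0; 1 0 0 0 0; 1 0 0 0 0")

```text
time: 36.8
tool_pos: [0.4455, 0.1899, 0.2703]
ee_rot: [-1.571, 0.0, 0.056]
wrist_force: [-0.2, 0.4, -0.2]
width: 0.0009
```

```bash
python3 - <<'E'
from bench import robot, imaging
from h import *
here()
s=imaging.snapshot("wrist"); cv2.imwrite("pics/w21.png",s["image"][:,:,::-1])
cv2.imwrite("pics/w21z.png",cv2.resize(s["image"][20:220,170:400,::-1],(690,600),interpolation=cv2.INTER_CUBIC))
s=imaging.snapshot("scene"); cv2.imwrite("pics/s21.png",cv2.resize(s["image"][120:240,120:280,::-1],(800,600),interpolation=cv2.INTER_CUBIC))
E
```

```text
clamp mm [-21.5 -62.5 270.3] yawrel 0.03 F [-0.2  0.4 -0.2] t 36.8 w 0.0008757287686863097
```

View pics/w21z.png

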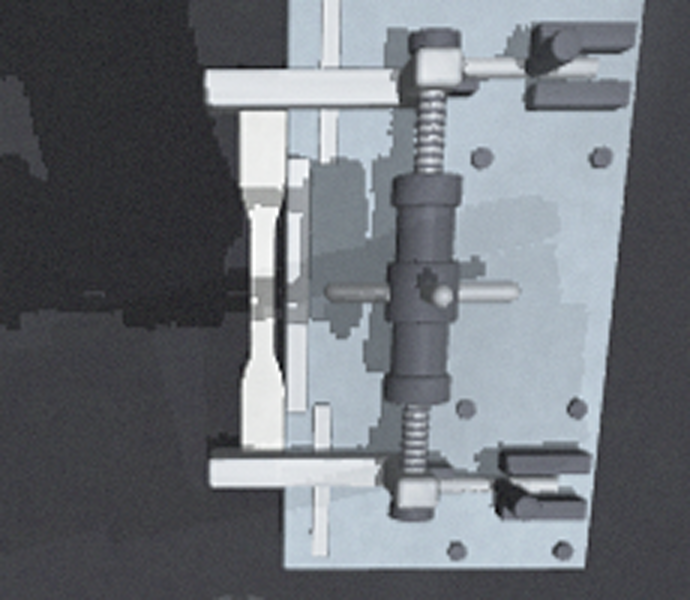

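View pics/s21.png

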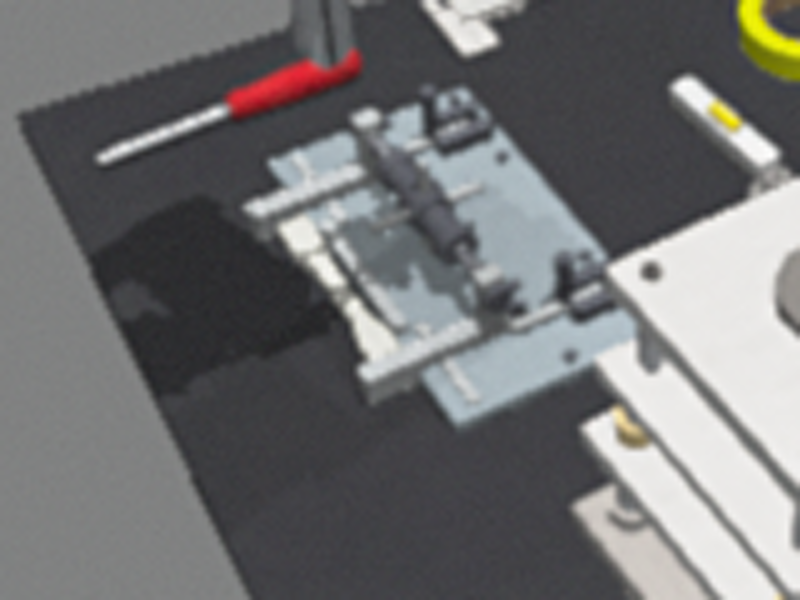

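```bash
python3 -c "
from bench import order
print(order.close_job())"
```

```text
the job is handed in; nothing more can be done
None
```

The bar is clamped, both bolts are fully forward, and the job was handed in at about 37 s of the 72 s allowed.

- **Bolts back:** Measured from the pictures, the left bolt stood about 19 mm forward, in the way of its jaw. I drew it right back. The right bolt was about 7 mm forward, just clear, and I drew it back as well.
- **Bar:** I gripped the bar and laid it between the jaws. I then pushed it squarely against the fence with both fingertips until it stopped, at about 6 N.
- **Clamping:** Three spoke pushes, tops going away from the robot, turned the sleeve until it stalled at about 17 N with a spoke about upright.
- **Bolts forward:** I pushed both knobs forward until they stopped, at about 7 N on the left and 9.5 N on the right.

**Last checks:** The final wrist and scene pictures show the bar square against the fence, with both jaws meeting its ends and both bolt noses forward behind the jaws. The arm is clear of everything, with no force at the wrist, and I saw no bystander moved.

**Slight disagreements:**
- The bar lay about 3 mm off centre before clamping, and the closing jaws centred it.
- Contact at the fence came about 2 mm earlier than my estimate.
- The gripper stopped at 20 mm opening although the bar's neck looks narrower there.

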